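# Clamp the cream ladle in the mould jig with two snap catches

## Robot

A 6-joint arm with a two-finger parallel gripper is mounted at the origin on the work surface. World frame = base frame: x ahead of the robot, y to its left, z up, the work surface at z = 0. Lengths are in mm, angles in rad, forces in N, time in s.
With the tool pointing down it reaches from about 350 to 950 mm from the base axis. Payload 17.4 kg.
Tool frame: the origin (TCP) lies between the finger pads; the fingertips stand 17 mm ahead of it and the grasp point (between the pads) lies 2 mm behind it; z points along the fingers, y is the line along which they close (so a half turn about z gives the same grasp; the last joint's range is limited). The gripper opens to 93 mm and grips with 3 to 60 N. Pads are 15 mm wide; open, the fingers measure 128 mm over their backs; the gripper's body (75 mm by 188 mm) begins 65 mm behind the grasp point.
Start: joints at [-1.234, 0.116, 1.442, -0, 1.584, -0.038], TCP at [247.1, -628.152, 235.646] pointing down, gripper open.
Joint ranges: [-2.83, 2.83], [-0.83, 2.19], [0.07, 2.5], [-1.14, 4.28], [0.01, 3], [-2.97, 2.97]. Speed limits (rad/s): [1.89, 1.89, 2.22, 3.14, 3.14, 3.14].

## Interface

Orientations are given as a unit quaternion [x, y, z, w].
In Python, from station import r gives the robot as it stands.
- The arm moves only by the tool carry_out, never from a script. Its argument "targets" is a list of rows, each a list of 3 entries, a list of its own where there are three numbers: the shift along the tool's x, y, z in units of 300 mm (1.0 is 300 mm), then the turn, a rotation vector about the tool's x, y, z in units of 180 degrees (1.0 is 180 degrees), then the closure, from 0 (fully open) to 1 (shut). In form: [[[dx, dy, dz], [ax, ay, az], claw], ...]. A call has 1 to 12 rows; each row shifts and turns the commanded pose from where the row before left it, along the tool's axes as they then stand; what a row does not reach is not made up. A row lasts 1/10 s, in which the tool goes at most 50 mm and 8.59 degrees, less where a joint would pass 70% of its speed; a pose out of reach is approached as far as the arm can. A call with a number of a shift or a turn outside -1 to 1 is refused whole. A call with a gripper value outside its range is refused whole. The fingers move at their own pace and stop on an object; the grip force is fixed at half the most. Time passes only in rows, so rows that do not move let the fingers close. It gives the time, the measured TCP pose, the force, the opening and the grip force at its end, in the units of the state.
- r.state(): the state, without advancing time (a new reading comes with each control period).
- r.snapshot(name): name is "scene" or "top" or "wrist"; returns a dict with "img" (480x640x3 uint8, red, green, blue), "camera_matrix" (3x3 intrinsics, pixels), "R" (3x3) and "t" (3): a world point X has camera coordinates R X + t. Camera axes: x right, y down, z forward; pixel columns grow to the right and rows downward; lengths in mm; the calibration is good to about 2 mm. A picture is of the moment at which its call begins. There is no depth.
- r.finish_job(): hands the job in; it is judged then, once.
The state is a dict: "time": time; "qpos": joint angles; "qd": joint speeds; "effort": joint torques, N m; "tool_pos": TCP position; "orientation": TCP orientation; "ft_force": force on the tool from outside, world axes, zero at the start; "moment": the same for the moment, N m; "grip_width": opening from 0.0 (shut) to 1.0 (fully open); "grasp_force": force on a finger pad.
Only numpy, scipy, OpenCV 4.12 (cv2) and the standard library are available. Lean on these libraries where they do the work, as an engineer would, in place of code of your own. Each camera call takes 0.05 s, during which the arm holds its last target. There are 200 camera calls.

## Task

Lay the cream porcelain ladle dome-up between the steel pins of the white mould jig, dome in the three-pin nest and handle between the two pins, so that it lies flat. Then press the orange cap of each of the two catches straight down until it snaps and stays down by itself, so that both steel clamp fingers lie over the handle; press gently, never hard on to the stop, set the ladle down softly, and leave the blue ladle and the punch where they are.

Things in the scene. Friction and masses are not known exactly. Their poses are not given: they have to be found in the camera images.
- ladle_center (a point): Point on the handle of the loose cream ladle (about 110 g, brittle), 6 mm above its underside, 50 mm from the dome's centre, near the centre of mass. It lies flat, dome up, on a board 18 mm high. Dome 52 mm across, 26 mm high; handle 12 mm wide, 12 mm high, ending 175 mm from the dome's centre. Axes: +x along the handle towards the dome, z up.
- ladle_dome (a point): Centre of the underside of the cream ladle's dome (same axes as ladle_center, which lies at x -50 mm, z +6 mm from here).
- jig: Fixed white block 226 x 150 x 40 mm; origin under its centre on the table, x along its length, z up. Steel pins (8 mm thick, 15 mm high, tapered over the upper 6 mm) stand on top: three round the dome nest, two either side of the handle, 165 mm from the nest towards -x. They leave the ladle 2 mm play. The catches stand on its +y side.
- jig_nest (a point): Point on the jig's top face (40 mm above the table) where the centre of the dome's underside belongs: jig x +75 mm, y 0. The handle then points along the jig's -x, and ladle_center belongs at jig x +25, y 0, z 46 mm.
- cap_a: Orange push cap of catch a, 22 mm across, moves straight down; origin at the centre of its top face, at the start 46 mm above the jig's top and 22 mm above its grey housing (34 x 34 x 24 mm). Catches a and b look alike, stand in either order 95 and 139 mm from the nest along the handle, 30 mm to its side, and differ inside: one snaps about twice as deep as the other.
- cap_b: Orange push cap of catch b, seen as cap_a. Either cap resists with about 1 N at first, rising to a peak of about 7 to 13 N, then less and less; 7 to 14 mm down the force is nil and the cap runs on 2.5 mm by itself to a solid stop and stays. Let go before that it springs back up. More than 22 N cracks a cap.
- finger_a (a joint): Steel clamp finger of catch a: 0 when drawn back beside the handle, grows as its cap goes down, 0.014 m when locked over the handle (it passes 3 mm above a properly seated handle).
- finger_b (a joint): Steel clamp finger of catch b, as finger_a.
- spare: Blue ladle of the same shape on the same wooden board, about 90 mm from the cream one: not wanted, leave alone. Origin under its dome's centre. The two may be in either place.
- punch: Loose steel punch with dark wooden handle, 130 mm long and 12 mm thick, lying along the jig's top near its -y edge, about 55 mm beside the ladle's place: leave alone. Origin on its underside, where rod and handle meet.
There are look-alikes about, which are no part of the job. Of the things that look like the part that bears ladle_center, the largest one is meant.

How it is judged (in metres and radians):
On the way, in this order (a step that is already met when the one before it is completed fails the run):
1. the cream ladle lies seated between the pins while both clamp fingers are still drawn back (x of ladle_center in the frame of jig between 0.02 and 0.03 m and y of ladle_center in the frame of jig between -0.004 and 0.004 m and z of ladle_center in the frame of jig between 0.042 and 0.049 m and angle between the x axis of ladle_center and the x axis of jig, either way round below 0.07 rad and angle between ladle_center's own z axis and vertical below 0.05 rad and horizontal distance between ladle_dome and jig_nest below 0.005 m and value of joint each of finger_a, finger_b below 0.006 m), for 0.2 s.
2. both caps have snapped down (value of joint each of finger_a, finger_b above 0.0125 m), for 0.2 s.
At the end, for the whole second after the job is handed in: The cream ladle lies flat on the jig, dome end in the nest (dome centre within 5 mm, handle point within 5 mm along and 4 mm across, 0.07 rad in line, not raised by more than 3 mm), and both clamp fingers are locked over the handle (beyond 12.5 mm), everything released (all of step 2 and x of ladle_center in the frame of jig between 0.02 and 0.03 m and y of ladle_center in the frame of jig between -0.004 and 0.004 m and z of ladle_center in the frame of jig between 0.042 and 0.049 m and angle between the x axis of ladle_center and the x axis of jig, either way round below 0.07 rad and angle between ladle_center's own z axis and vertical below 0.05 rad and horizontal distance between ladle_dome and jig_nest below 0.005 m); the robot touches nothing.
It fails at once if a cap is pressed with more than 22 N (contact force between any of cap_a, cap_b and anything else above 22 N).
It fails at once if the ladle is knocked or forced against the jig (more than 40 N) (contact force between ladle and jig above 40 N).
It fails at once if the ladle is dropped into the jig (faster than 0.4 m/s within 40 mm above its seat) (linear speed of ladle above 0.4 m/s and z of ladle_center in the frame of jig below 0.086 m and horizontal distance between ladle_dome and jig_nest below 0.04 m).
It fails at once if the blue ladle or the punch is moved by more than 15 mm (distance of any of spare, punch from where it was at the start of the episode above 0.015 m).
It also fails if it takes over 70 s, if anything falls off the work surface, if the arm or the gripper's body presses on something with over 40 N, if the wrist force passes 120 N, or if a joint passes its speed limit or range.

## Working session

There is one attempt and no reset: what is moved stays moved. The work goes in short steps, Python scripts to look and compute and a tool call to move; the robot and the scene stay as the last step left them, time stands still between calls to the robot, and variables do not carry over. Pictures are saved under pics/ and viewed, at most 10 in all, crops included, and the job is handed in when it is done.

Besides the shell and the picture viewer there is one more tool, called after "Request:" as a command line: name --argument value ..., lists and objects as JSON in quotes. carry_out: Moves the arm, as the interface text tells. Its arguments: {"type":"object","properties":{"targets":{"type":"array"}},"required":["targets"]}

```bash
mkdir -p pics; python3 - <<'E'
from station import r
import cv2,numpy as np,pickle
d={}
for n in("top","scene"):
    s=r.snapshot(n); d[n]=s; cv2.imwrite(f"pics/{n}0.png",s["img"][:,:,::-1])
    print(n,np.round(s["camera_matrix"],1).tolist(),np.round(s["R"],3).tolist(),np.round(s["t"]).tolist())
pickle.dump(d,open("d0.pkl","wb"))
s=r.state();print(s)
E
```

```text
top [[562.1, 0.0, 315.7], [0.0, 562.1, 245.2], [0.0, 0.0, 1.0]] [[0.072, -0.997, -0.005], [-0.976, -0.069, -0.208], [0.208, 0.02, -0.978]] [-44.0, 474.0, 962.0]
scene [[487.2, 0.0, 313.6], [0.0, 487.2, 242.1], [0.0, 0.0, 1.0]] [[0.725, 0.688, -0.016], [0.406, -0.446, -0.798], [-0.556, 0.572, -0.603]] [-319.0, -167.0, 1332.0]
{'time': 0.1, 'qpos': array([-1.23379161e+00,  1.16456318e-01,  1.44218674e+00, -4.86804109e-06,
        1.58400056e+00, -3.78288160e-02]), 'qd': array([ 4.03567229e-04, -2.85542461e-05, -1.17152712e-03, -1.41320577e-03,
       -8.49718298e-04,  1.21886160e-04]), 'effort': array([ 2.90117259e-04, -7.22894168e+01, -6.23865867e+01,  7.81973591e-02,
        2.27977219e-02, -5.19844161e-05]), 'tool_pos': array([ 247.04858116, -627.99309848,  234.97393554]), 'orientation': array([ 9.82488694e-01,  1.86321467e-01, -8.07196516e-05, -5.19251377e-04]), 'ft_force': array([ 0.21440637, -0.15847103, -0.0978857 ]), 'moment': array([ 0.00287094,  0.00075157, -0.02447034]), 'grasp_force': 0.0, 'grip_width': 1.0001531255357439}
```

View pics/top0.png

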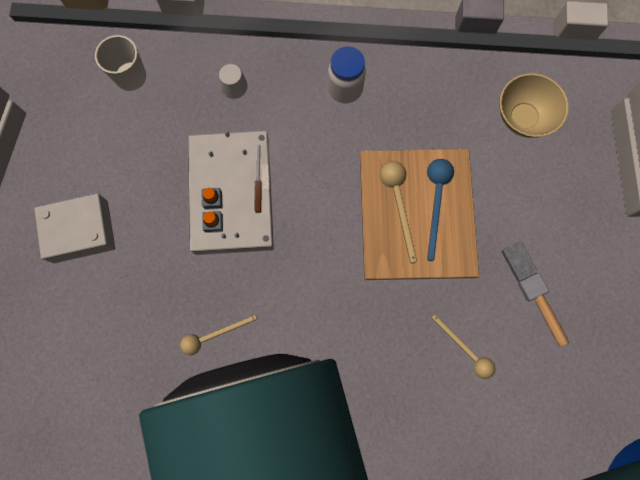

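View pics/scene0.png

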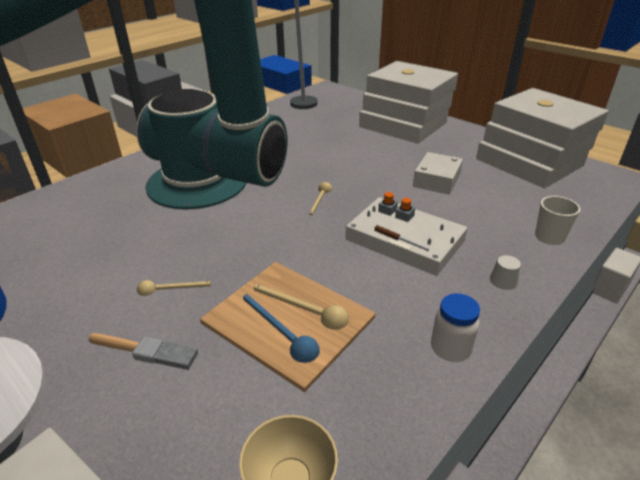

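Three cream ladles are in the top view: (393,174)-(413,260) on the board, (190,344) and (484,368) loose on the table. The one on the board is the longest and lies on the wooden board beside the blue one, so it fits the description. The jig is at (230,190), with its caps at (210,196) and (210,218). I'll confirm this in an enlarged crop.

```bash
python3 - <<'E'
import cv2,numpy as np,pickle
im=pickle.load(open("d0.pkl","rb"))["top"]["img"][:,:,::-1]
a=im[125:260,185:277];b=im[148:283,375:465]
c=np.hstack([cv2.resize(x,None,fx=4.4,fy=4.4,interpolation=cv2.INTER_CUBIC) for x in(a,b)])
cv2.imwrite("pics/crop0.png",c);print(c.shape)
E
```

```text
(594, 801, 3)
```

View pics/crop0.png

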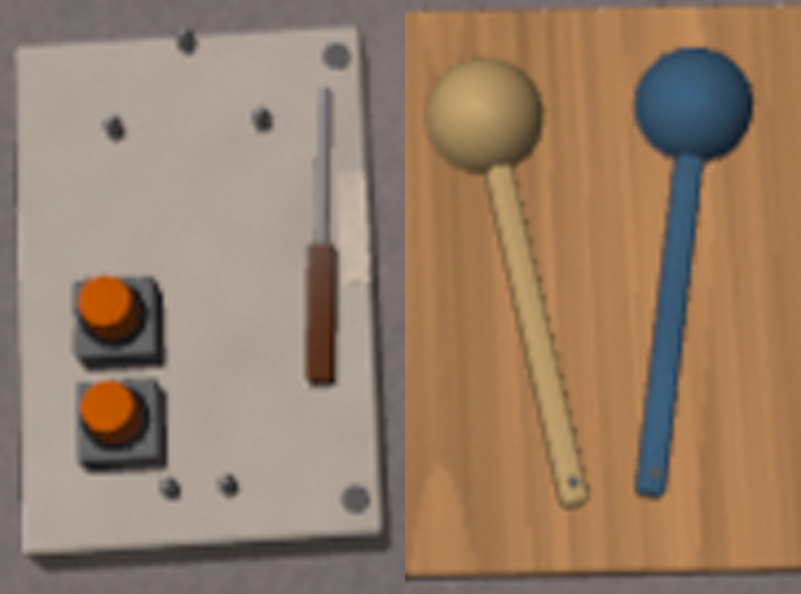

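The crop confirms it: cream dome at crop (484,116) and handle end at (573,500), next to the blue ladle. On the jig, the nest pins are at (187,42), (115,128) and (262,119), the handle pins at (170,488) and (229,485), and the caps at (105,302) and (108,406).

```bash
cat > h.py <<'E'
import numpy as np,cv2
from scipy.optimize import least_squares
from scipy.spatial.transform import Rotation as Ro
def proj(s,P):
    c=np.asarray(P,float)@s["R"].T+s["t"]; p=c@s["camera_matrix"].T; return p[:,:2]/p[:,2:]
def back(s,uv,z):
    d=s["R"].T@np.linalg.inv(s["camera_matrix"])@[uv[0],uv[1],1]; C=-s["R"].T@s["t"]
    return C+d*(z-C[2])/d[2]
def place(q,L): # q=x,y,yaw
    L=np.asarray(L,float);c,s_=np.cos(q[2]),np.sin(q[2])
    return np.c_[q[0]+c*L[:,0]-s_*L[:,1],q[1]+s_*L[:,0]+c*L[:,1],L[:,2]]
def fit(s,L,uv,q0):
    f=least_squares(lambda q:(proj(s,place(q,L))-uv).ravel(),q0,x_scale=[100,100,.1])
    return f.x,(proj(s,place(f.x,L))-uv)
E
python3 - <<'E'
from h import *;import pickle
s=pickle.load(open("d0.pkl","rb"))["top"]
ja=lambda x,y:(185+x/4.4-.4,125+y/4.4-.4); la=lambda x,y:(375+(x-405+4)/4.4-.4,148+y/4.4-.4)
L=[(113,75,40),(113,-75,40),(-113,75,40),(-113,-75,40),(-20,30,86),(-64,30,86)]
uv=np.array([ja(*p) for p in[(17,48),(357,28),(25,553),(381,530),(105,302),(108,406)]])
q,e=fit(s,L,uv,[600,100,0]);print("jig",q,"\n",e.round(1))
for p in[(187,40),(115,125),(262,117),(170,486),(229,483)]:
    w=back(s,ja(*p),54)[:2]-q[:2];c,t=np.cos(q[2]),np.sin(q[2]);print("pin",c*w[0]+t*w[1],-t*w[0]+c*w[1])
d=back(s,la(484,116),18+3);e=back(s,la(573,500),29)
print("dome",d,"end",e,"len",np.hypot(*(d-e)[:2]),"yaw",np.arctan2(*(d-e)[1::-1]))
d=back(s,la(693,104),18);print("blue",d, back(s,la(650,493),29))
E
```

```text
jig [5.72577922e+02 1.58805444e+02 1.35056140e-01] 
 [[-0.8 -0.8]
 [ 0.8 -1.1]
 [-0.6  0.8]
 [ 0.9  0.9]
 [-0.1 -0.2]
 [-0.2  0.1]]
pin 104.07876888374673 -1.902166375105745
pin 67.72377762791619 29.651092402405613
pin 67.24403369618034 -32.50825469316665
pin -90.37984741296174 10.980310622957866
pin -90.67838124111661 -13.179207551457814
dome [ 630.30054149 -146.8786759    21.        ] end [ 462.73267657 -189.94649534   29.        ] len 173.01394864512355 yaw 0.25157208202432096
blue [ 643.17080547 -237.37872431   18.        ] [ 467.94168234 -221.68374717   29.        ]
```

```bash
cat >> h.py <<'E'
def delta(s,pos,yaw=None):
    R=Ro.from_quat(s["orientation"]); d=R.inv().apply(np.array(pos)-s["tool_pos"])
    x=R.as_matrix()[:,0]; cy=np.arctan2(x[1],x[0])
    print("now",s["tool_pos"].round(1),"yaw",round(cy,4),"tilt",R.as_matrix()[:,2].round(4),"shift units",(d/300).round(4),"mm",d.round(1),"min rows",np.linalg.norm(d)/50)
    if yaw is not None:
        a=(cy-yaw+np.pi/2)%np.pi-np.pi/2; print("turn z units",round(a/np.pi,4),"rows",abs(np.degrees(a))/8.59)
E
python3 - <<'E'
from h import *;from station import r
s=r.state();delta(s,[581.9,-159.3,200],.2516)
w=r.snapshot("wrist");R=Ro.from_quat(s["orientation"]).as_matrix()
print("cam in tool",R.T@(-w["R"].T@w["t"]-s["tool_pos"]),"axes",(w["R"]@R).round(3).tolist(),w["camera_matrix"][0,0])
E
```

```text
now [ 247. -628.  235.] yaw 0.3748 tilt [-4.e-04  1.e-03 -1.e+00] shift units [ 1.6107 -1.0451  0.1177] mm [ 483.2 -313.5   35.3] min rows 11.54160940983307
turn z units 0.0392 rows 0.8219740338085275
cam in tool [  70.30756034   -1.34687999 -148.60875615] axes [[-0.0, 1.0, 0.001], [-0.968, 0.0, -0.251], [-0.251, -0.001, 0.968]] 406.9534340841879
```

Request:
carry_out --targets '[[[0.134,-0.087,0.01],[0,0,0],0],[[0.134,-0.087,0.01],[0,0,0],0],[[0.134,-0.087,0.01],[0,0,0],0],[[0.134,-0.087,0.01],[0,0,0],0],[[0.134,-0.087,0.01],[0,0,0],0],[[0.134,-0.087,0.01],[0,0,0],0],[[0.134,-0.087,0.01],[0,0,0],0],[[0.134,-0.087,0.01],[0,0,0],0],[[0.134,-0.087,0.01],[0,0,0],0],[[0.134,-0.087,0.01],[0,0,0],0],[[0.134,-0.087,0.01],[0,0,0],0],[[0.134,-0.087,0.01],[0,0,0],0]]'

```text
time: 1.35
tool_pos: [582.1, -158.2, 199.5]
orientation: [0.982, 0.186, 0.0, 0.0]
ft_force: [-0.2, -1.6, 0.5]
grip_width: 0.999
grasp_force: 0.0
```

Request:
carry_out --targets '[[[0,0,0],[0,0,0.039],0.57],[[0,0,0],[0,0,0],0.57],[[0,0,0],[0,0,0],0.57],[[0,0,0],[0,0,0],0.57]]'

```text
time: 1.75
tool_pos: [581.0, -160.9, 199.7]
orientation: [0.992, 0.127, 0.0, 0.0]
ft_force: [-0.4, 0.7, -0.5]
grip_width: 0.708
grasp_force: 0.0
```

```bash
cat > look.py <<'E'
import sys,pickle;from h import *;from station import r
n=sys.argv[1];w=r.snapshot("wrist");pickle.dump(w,open(n+".pkl","wb"));cv2.imwrite(f"pics/{n}.png",w["img"][:,:,::-1])
s=r.state();delta(s,s["tool_pos"]);print(s["grip_width"],s["ft_force"])
E
python3 look.py w1
```

```text
now [ 581.  -160.9  199.8] yaw 0.253 tilt [ 2.e-04 -1.e-04 -1.e+00] shift units [0. 0. 0.] mm [0. 0. 0.] min rows 0.0
0.6627748587110044 [-0.27652298 -0.0775001  -0.06066031]
```

View pics/w1.png

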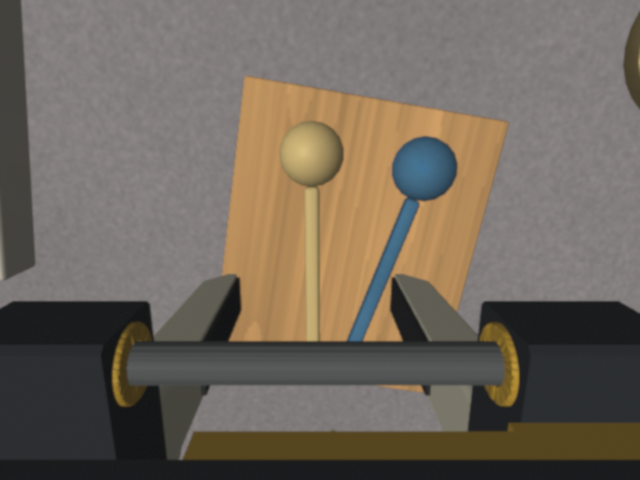

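The wrist picture shows the cream dome at (312,154) with its handle running straight down from (311.5,200) to (313.5,335). The blue dome is at (424,168), well clear of where the fingers will go.

```bash
python3 - <<'E'
from h import *;import pickle
from station import r
w=pickle.load(open("w1.pkl","rb"));im=w["img"].astype(int)
# cream handle edges: subpixel by colour difference from board (saturation)
hsv=cv2.cvtColor(w["img"],cv2.COLOR_RGB2HSV)
for v in(150,154,160,200,220,240,260,280,300,320,335):
    row=hsv[v,270:350,1].astype(int); k=np.where(row<130)[0]; print(v,k.min()+270 if len(k) else None,k.max()+270 if len(k) else None,row[30:55:4])
d=back(w,(312,154),21);e=[back(w,p,30) for p in((311.5,200),(313.5,335))]
print(d,e,"yaw",np.arctan2(*(e[0]-e[1])[1::-1]),np.arctan2(*(d-e[1])[1::-1]))
E
```

```text
150 270 349 [102 100 104 104 104 106 105]
154 270 349 [103 102 103 103 104 107 106]
160 272 349 [106 106 105 104 104 105 104]
200 270 348 [128 117 104 105 105 128 128]
220 270 349 [130 121 105 106 104 126 128]
240 270 349 [129 122 105 106 105 126 128]
260 270 349 [129 124 106 104 106 127 129]
280 270 348 [129 125 106 105 105 129 128]
300 270 349 [127 126 107 106 106 126 129]
320 270 349 [128 128 107 106 106 127 129]
335 270 349 [129 128 108 107 105 126 129]
[ 629.78715085 -143.7876327    21.        ] [array([ 595.61641794, -152.23782377,   30.        ]), array([ 482.01931614, -183.16840229,   30.        ])] yaw 0.2658386416768835 0.2604508378703241
```

```bash
python3 - <<'E'
from h import *;import pickle
w=pickle.load(open("w1.pkl","rb"))
S=cv2.cvtColor(w["img"],cv2.COLOR_RGB2HSV)[:,:,1]
m=((S<116)&(S>95)).astype(np.uint8);m[:,:278]=0;m[:,347:]=0;m[:110]=0;m[338:]=0
n,lab,st,c=cv2.connectedComponentsWithStats(m);l=lab[260,312];m=(lab==l)
ys=np.arange(200,336);
E=np.array([(v,np.where(m[v])[0].min()-.0,np.where(m[v])[0].max()+0.) for v in ys])
mid=np.polyfit(E[:,0],(E[:,1]+E[:,2])/2,1);print("mid",np.polyval(mid,[200,335]),"width",np.median(E[:,2]-E[:,1]+1))
p=np.argwhere(m[:180]);print("dome rows",p[:,0].min(),"cols",p[:,1].min(),p[:,1].max())
# ellipse of dome
cs=max(cv2.findContours(m[:182].astype(np.uint8),0,1)[0],key=len);print(cv2.fitEllipse(cs[cs[:,0,1]<178]))
e=[back(w,(np.polyval(mid,v),v),30) for v in(200,335)];print(e,"yaw",np.arctan2(*(e[0]-e[1])[1::-1]))
# predict sphere silhouette centre for dome at candidate: hemisphere points hull
t=np.linspace(0,2*np.pi,40);H=np.array([(26*np.cos(a)*np.cos(b),26*np.cos(a)*np.sin(b),18+26*np.sin(a)) for a in np.linspace(0,1.57,15) for b in t])
for y in(-143.8,):
    u=proj(w,H+[629.8,y,0]).astype(np.float32);hu=cv2.convexHull(u);print("pred for 629.8,-143.8",cv2.fitEllipse(hu))
E
```

```text
mid [311.38396307 312.15280163] width 13.0
dome rows 121 cols 280 342
((310.91259765625, 153.2022705078125), (62.49492263793945, 63.825252532958984), 178.06460571289062)
[array([ 595.59340547, -152.14904423,   30.        ]), array([ 481.72726857, -182.04291579,   30.        ])] yaw 0.2567412818418219
pred for 629.8,-143.8 ((312.0285949707031, 153.25360107421875), (65.38932037353516, 66.74119567871094), 178.0762481689453)
```

```bash
python3 - <<'E'
from h import *;from station import r
delta(r.state(),[581.4,-155.9,37],.257)
E
```

```text
now [ 581.  -160.9  199.8] yaw 0.253 tilt [ 2.e-04 -1.e-04 -1.e+00] shift units [ 0.0055 -0.0159  0.5427] mm [  1.6  -4.8 162.8] min rows 3.2577671061021363
turn z units -0.0013 rows 0.026829575904568418
```

Request:
carry_out --targets '[[[0.0055,-0.016,0],[0,0,-0.0013],0.57],[[0,0,0.1],[0,0,0],0.57],[[0,0,0.1],[0,0,0],0.57],[[0,0,0.1],[0,0,0],0.57],[[0,0,0.09],[0,0,0],0.57],[[0,0,0.05],[0,0,0],0.57],[[0,0,0.05],[0,0,0],0.57],[[0,0,0.03],[0,0,0],0.57],[[0,0,0.01],[0,0,0],0.57],[[0,0,0.01],[0,0,0],0.57],[[0,0,0],[0,0,0],0.57],[[0,0,0],[0,0,0],0.57]]'

```text
time: 3.0
tool_pos: [582.1, -155.1, 38.3]
orientation: [0.992, 0.128, 0.0, 0.0]
ft_force: [-0.3, -0.6, -0.5]
grip_width: 0.432
grasp_force: 0.0
```

```bash
python3 look.py w2
```

```text
now [ 582.  -155.1   38.3] yaw 0.2564 tilt [ 9.e-04 -2.e-04 -1.e+00] shift units [0. 0. 0.] mm [0. 0. 0.] min rows 0.0
0.42975273513422785 [-0.17356744  0.57266968  0.65657602]
```

View pics/w2.png

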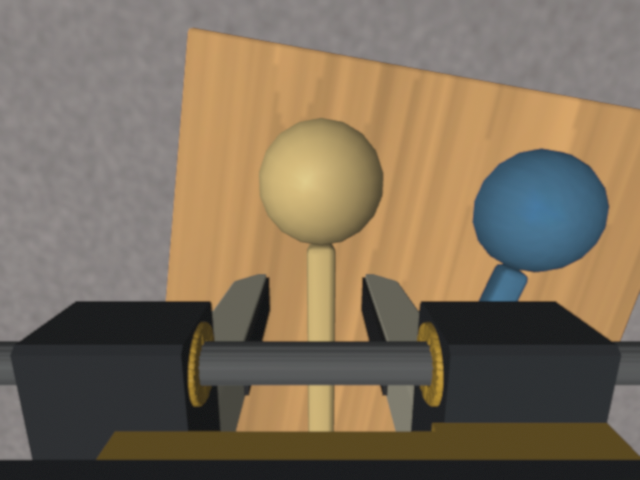

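The dome is at (321,182) and the handle at u≈321, between the fingertips at 269 and 362. The gripper is about 2 mm off centre, so I'll shift it and close.

Request:
carry_out --targets '[[[0,0.0067,0.0035],[0,0,0],0.57],[[0,0,0],[0,0,0],0.57],[[0,0,0],[0,0,0],0.75],[[0,0,0],[0,0,0],0.85],[[0,0,0],[0,0,0],1],[[0,0,0],[0,0,0],1],[[0,0,0],[0,0,0],1],[[0,0,0],[0,0,0],1],[[0,0,0],[0,0,0],1],[[0,0,0],[0,0,0],1],[[0,0,0],[0,0,0],1],[[0,0,0],[0,0,0],1]]'

```text
time: 4.25
tool_pos: [582.3, -157.0, 36.6]
orientation: [0.992, 0.128, -0.0, -0.0]
ft_force: [0.7, 0.8, 0.6]
grip_width: 0.126
grasp_force: 30.0
```

```bash
cat > dome.py <<'E'
# dome position in tool frame from a wrist picture, underside h mm below TCP
import sys,pickle;from h import *;from station import r
def dome(w,s,roi):
    x0,y0,x1,y1=roi;hsv=cv2.cvtColor(w["img"],cv2.COLOR_RGB2HSV);S=hsv[:,:,1];Hh=hsv[:,:,0]
    m=np.zeros(S.shape,np.uint8);m[y0:y1,x0:x1]=((S>90)&(S<118)&(Hh>15)&(Hh<30))[y0:y1,x0:x1]
    m=cv2.morphologyEx(m,cv2.MORPH_OPEN,np.ones((5,5)));c=max(cv2.findContours(m,0,1)[0],key=cv2.contourArea)
    return c
if __name__=="__main__":
    n=sys.argv[1];h=float(sys.argv[2]);w=pickle.load(open(n+".pkl","rb"));s=r.state();R=Ro.from_quat(s["orientation"])
    c=dome(w,s,(200,80,450,242))
    c=c[c[:,0,1]<236];obs=cv2.fitEllipse(c);print("obs",obs)
    t=np.linspace(0,2*np.pi,60);H=np.array([(26*np.cos(a)*np.cos(b),26*np.cos(a)*np.sin(b),-26*np.sin(a)) for a in np.linspace(0,1.57,15) for b in t])
    f=lambda q:np.array(cv2.fitEllipse(cv2.convexHull(proj(w,R.apply(H+[q[0],q[1],h])+s["tool_pos"]).astype(np.float32)))[0])-obs[0]
    q=least_squares(f,[50,0],diff_step=.01).x;print("dome in tool",q,"resid",f(q), "pred ellipse",cv2.fitEllipse(cv2.convexHull(proj(w,R.apply(H+[q[0],q[1],h])+s["tool_pos"]).astype(np.float32))))
E
python3 look.py w3; python3 dome.py w3 19.2
```

```text
now [ 582.3 -157.    36.6] yaw 0.2564 tilt [ 0. -0. -1.] shift units [0. 0. 0.] mm [0. 0. 0.] min rows 0.0
0.1256966928117846 [-0.21542908 -0.10880035  0.16444735]
obs ((314.5647277832031, 181.17539978027344), (124.58071899414062, 127.04357147216797), 2.559170961380005)
dome in tool [49.06148911  0.        ] resid [4.66989136 0.0164032 ] pred ellipse ((319.234619140625, 181.19180297851562), (127.68122863769531, 128.73451232910156), 4.5684661865234375)
```

```bash
python3 - <<'E'
from h import *;from station import r
delta(r.state(),[570.1,103,240],.135)
E
```

```text
now [ 582.3 -157.    36.6] yaw 0.2564 tilt [ 0. -0. -1.] shift units [ 0.1805 -0.8485 -0.6779] mm [  54.1 -254.6 -203.4] min rows 6.60567442115702
turn z units 0.0386 rows 0.809604533227445
```

Request:
carry_out --targets '[[[0,0,-0.01],[0,0,0],1],[[0,0,-0.03],[0,0,0],1],[[0,0,-0.08],[0,0,0],1],[[0,0,-0.12],[0,0,0],1],[[0,0,-0.12],[0,0,0],1],[[0,0,-0.12],[0,0,0],1],[[0,0,-0.12],[0,0,0],1],[[0,0,-0.08],[0,0,0],1],[[0,0,0],[0,0,0],1]]'

```text
time: 5.2
tool_pos: [583.1, -157.2, 245.3]
orientation: [0.992, 0.128, 0.003, 0.001]
ft_force: [-0.8, -0.2, -1.3]
grip_width: 0.125
grasp_force: 30.0
```

Request:
carry_out --targets '[[[0.01,-0.05,0],[0,0,0],1],[[0.02,-0.1,0],[0,0,0],1],[[0.03,-0.14,0],[0,0,0],1],[[0.03,-0.14,0],[0,0,0],1],[[0.03,-0.14,0],[0,0,0],1],[[0.03,-0.14,0],[0,0,0],1],[[0.02,-0.09,0],[0,0,0],1],[[0.01,-0.05,0],[0,0,0],1],[[0,0,0],[0,0,0.0195],1],[[0,0,0],[0,0,0.0195],1],[[0,0,0],[0,0,0],1],[[0,0,0],[0,0,0],1]]'

```text
time: 6.4
tool_pos: [569.6, 103.2, 239.9]
orientation: [0.998, 0.068, -0.0, 0.0]
ft_force: [-0.8, -0.1, -0.6]
grip_width: 0.125
grasp_force: 30.0
```

Request:
carry_out --targets '[[[0,0,0],[0,0,0],1],[[0,0,0],[0,0,0],1]]'

```text
time: 6.6
tool_pos: [569.8, 103.2, 240.4]
orientation: [0.998, 0.067, -0.0, 0.0]
ft_force: [0.4, 0.4, -1.0]
grip_width: 0.122
grasp_force: 30.0
```

```bash
python3 look.py w4
```

```text
now [569.8 103.2 240.5] yaw 0.1342 tilt [-0. -0. -1.] shift units [0. 0. 0.] mm [0. 0. 0.] min rows 0.0
0.12744602224372323 [ 0.47145156 -0.45590674 -1.12763783]
```

View pics/w4.png

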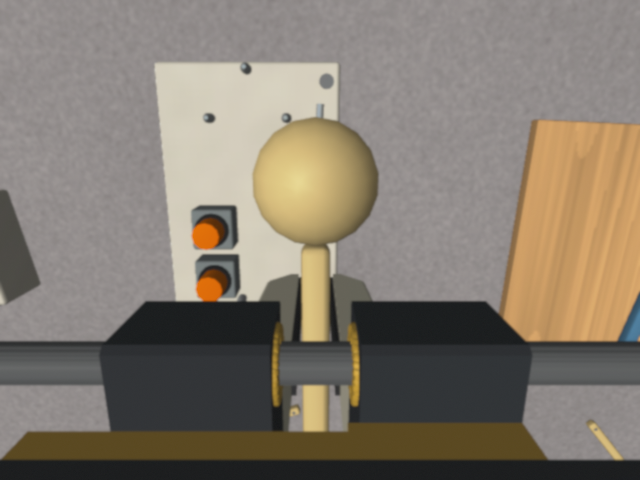

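The ladle is held straight, dome at (315,182). The jig is at upper left: nest pins (245,68), (209,118) and (286,118), caps (206,236) and (210,289), one handle pin near (242,297), corners (155,63) and (338,63). I'll enlarge this once for exact pixels.

```bash
python3 - <<'E'
import cv2,numpy as np,pickle
im=pickle.load(open("w4.pkl","rb"))["img"][:,:,::-1]
c=np.vstack([cv2.resize(im[a:a+74,148:345],None,fx=4,fy=4,interpolation=cv2.INTER_CUBIC) for a in(56,228)])
cv2.imwrite("pics/crop4.png",c);print(c.shape)
E
python3 dome.py w4 19.2
```

```text
(592, 788, 3)
obs ((314.5392150878906, 181.04617309570312), (121.82441711425781, 124.19881439208984), 2.4457285404205322)
dome in tool [48.90632629  0.        ] resid [4.88369751 0.01426697] pred ellipse ((319.42291259765625, 181.06044006347656), (127.74178314208984, 128.80137634277344), 4.7727885246276855)
```

View pics/crop4.png

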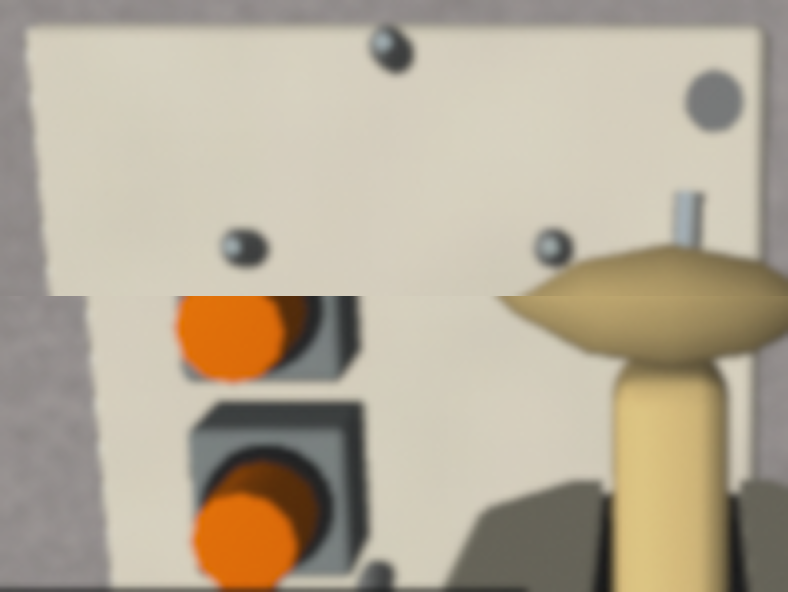

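Tips of the nest pins in the crop: (383,42), (233,246), (547,246). Cap centres: (231,330) and (245,545). Corners: (27,29) and (762,30).

```bash
cat > jigfit.py <<'E'
from h import *
def L5(R,a):
    return [(75+R,0,55),(75+R*np.cos(a),R*np.sin(a),55),(75+R*np.cos(a),-R*np.sin(a),55),(-20,30,86),(-64,30,86),(113,75,40),(113,-75,40)]
E
python3 - <<'E'
from jigfit import *;import pickle;from station import r
w=pickle.load(open("w4.pkl","rb"));s=r.state()
A=[(148+x/4-.4,56+y/4-.4) for x,y in[(383,42),(233,246),(547,246)]]
B=[(148+x/4-.4,228+(y-296)/4-.4) for x,y in[(231,330),(245,545)]]
C=[(148+x/4-.4,56+y/4-.4) for x,y in[(27,29),(762,30)]]
uv=np.array(A+B+C)
f=least_squares(lambda q:(proj(w,place(q[:3],L5(q[3],q[4])))-uv).ravel(),[572,158,.135,31,1.8],x_scale=[100,100,.1,10,1])
q=f.x;print(q,"\n",f.fun.reshape(-1,2).round(1))
R=Ro.from_quat(s["orientation"])
for n,p in(("nest",(75,0,40)),("centre",(25,0,46))):
    W=place(q[:3],[p])[0];print(n,W,"in tool",R.inv().apply(W-s["tool_pos"]))
# dome y from ellipse: px per mm
H=R.apply([[48.9,y,19.2-10] for y in(0,-1)])+s["tool_pos"];print("px/mm",proj(w,H))
E
```

```text
[5.71628828e+02 1.60838222e+02 1.34413459e-01 3.17830168e+01
 1.73160252e+00] 
 [[-0.   1. ]
 [-0.2  0.1]
 [ 0.9  0.1]
 [-0.5  1.4]
 [-0.2  0.9]
 [-2.1 -1.3]
 [ 2.2 -1.6]]
nest [645.95233578 170.88890304  40.        ] in tool [ 84.49408325 -56.87885206 200.5291068 ]
centre [596.40333061 164.18844885  46.        ] in tool [ 34.49378402 -56.8694464  194.53160826]
px/mm [[319.5508811  185.61903038]
 [316.97393428 185.61876975]]
```

Request:
carry_out --targets '[[[0.03,-0.05,0],[0,0,0],1],[[0.06,-0.08,0],[0,0,0],1],[[0.029,-0.053,0],[0,0,0],1],[[0,0,0.03],[0,0,0],1],[[0,0,0.08],[0,0,0],1],[[0,0,0.1],[0,0,0],1],[[0,0,0.1],[0,0,0],1],[[0,0,0.08],[0,0,0],1],[[0,0,0.06],[0,0,0],1],[[0,0,0.035],[0,0,0],1],[[0,0,0],[0,0,0],1],[[0,0,0],[0,0,0],1]]'

```text
time: 7.85
tool_pos: [598.3, 162.6, 96.0]
orientation: [0.998, 0.067, 0.0, -0.0]
ft_force: [-0.6, -0.3, -0.8]
grip_width: 0.125
grasp_force: 30.0
```

```bash
python3 look.py w5; python3 - <<'E'
import cv2,pickle
im=pickle.load(open("w5.pkl","rb"))["img"][:,:,::-1]
cv2.imwrite("pics/crop5.png",cv2.resize(im[20:320,120:520],None,fx=2,fy=2,interpolation=cv2.INTER_CUBIC))
E
python3 dome.py w5 19.2
```

```text
now [598.5 162.7  96.4] yaw 0.1338 tilt [ 1.6e-03  4.0e-04 -1.0e+00] shift units [0. 0. 0.] mm [0. 0. 0.] min rows 0.0
0.12599947111411677 [-0.97425267  0.0813385  -1.54507518]
obs ((314.4064025878906, 181.03549194335938), (122.12644958496094, 123.82830047607422), 4.59266471862793)
dome in tool [48.79760742  0.        ] resid [4.9413147  0.00779724] pred ellipse ((319.34771728515625, 181.0432891845703), (127.98112487792969, 129.0404510498047), 4.709828853607178)
```

View pics/crop5.png

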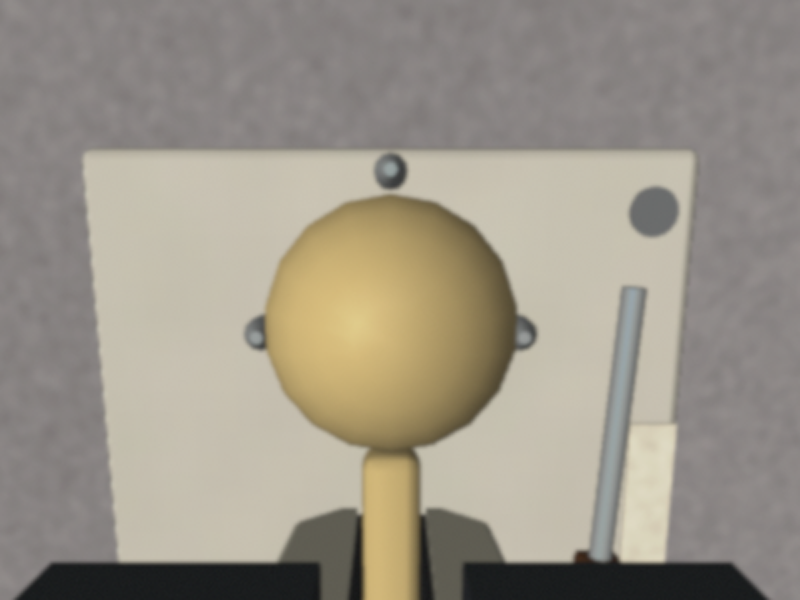

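The dome at full-image (314,181) sits centred between the nest pins: crop (390,168), (257,336) and (525,334). The jig edge is level, so yaw is right. I'll compute the small remaining shift.

```bash
python3 - <<'E'
from jigfit import *;import pickle;from station import r
w=pickle.load(open("w5.pkl","rb"));s=r.state()
uv=np.array([(120+x/2-.25,20+y/2-.25) for x,y in[(390,168),(256,336),(526,334)]])
f=least_squares(lambda q:(proj(w,place([q[0],q[1],.1343],L5(q[2],1.7316)[:3]))-uv).ravel(),[572,158,31.8],x_scale=[100,100,10])
q=f.x;print(q,f.fun.reshape(-1,2).round(1))
R=Ro.from_quat(s["orientation"]);W=place([q[0],q[1],.1343],[(75,0,40)])[0];print("nest in tool",R.inv().apply(W-s["tool_pos"]))
# assume pin geometry R=31, side angle from top view
for Rr,a in((31,1.7316),(31,1.8),(32,1.75)):
    f=least_squares(lambda q:(proj(w,place([q[0],q[1],.1343],L5(Rr,a)[:3]))-uv).ravel(),[572,158],x_scale=[100,100]);q=f.x
    W=place([q[0],q[1],.1343],[(75,0,40)])[0];print(Rr,a,R.inv().apply(W-s["tool_pos"]),f.fun.reshape(-1,2).round(1).tolist())
E
```

```text
[572.3820653  160.89399633  31.98502037] [[ 0.3  0.1]
 [-0.2 -0.5]
 [-0.1  0.4]]
nest in tool [48.83162534 -1.7351925  56.4883578 ]
31 1.7316 [49.13005667 -1.73481795 56.48884239] [[0.3, 1.7], [1.8, -1.5], [-2.1, -0.6]]
31 1.8 [50.43213587 -1.7354684  56.4909571 ] [[0.3, -1.3], [2.8, 0.2], [-3.1, 1.1]]
32 1.75 [49.1897624  -1.73538342 56.48893945] [[0.3, -0.8], [-0.0, -0.1], [-0.3, 0.9]]
```

Request:
carry_out --targets '[[[0.0007,0.001,0.02],[0,0,0],1],[[0,0,0.02],[0,0,0],1],[[0,0,0.02],[0,0,0],1],[[0,0,0.01],[0,0,0],1],[[0,0,0.01],[0,0,0],1],[[0,0,0.01],[0,0,0],1],[[0,0,0.01],[0,0,0],1],[[0,0,0],[0,0,0],1],[[0,0,0],[0,0,0],1]]'

```text
time: 8.8
tool_pos: [598.2, 162.3, 65.2]
orientation: [0.998, 0.067, 0.0, 0.0]
ft_force: [-0.0, -0.0, -1.4]
grip_width: 0.124
grasp_force: 30.0
```

Request:
carry_out --targets '[[[0,0,0.005],[0,0,0],1],[[0,0,0.005],[0,0,0],1],[[0,0,0.005],[0,0,0],1],[[0,0,0.003],[0,0,0],1],[[0,0,0],[0,0,0],1],[[0,0,0],[0,0,0],1]]'

```text
time: 9.4
tool_pos: [598.1, 162.3, 59.7]
orientation: [0.998, 0.067, -0.0, -0.0]
ft_force: [-0.4, -0.6, -1.6]
grip_width: 0.125
grasp_force: 30.0
```

Request:
carry_out --targets '[[[0,0,0.0015],[0,0,0],1],[[0,0,0.0015],[0,0,0],1],[[0,0,0],[0,0,0],1],[[0,0,0],[0,0,0],1]]'

```text
time: 9.8
tool_pos: [598.1, 162.3, 58.8]
orientation: [0.998, 0.067, -0.0, 0.0]
ft_force: [-1.0, -0.6, -0.1]
grip_width: 0.13
grasp_force: 30.0
```

Request:
carry_out --targets '[[[0,0,0.001],[0,0,0],1],[[0,0,0],[0,0,0],1],[[0,0,0],[0,0,0],1]]'

```text
time: 10.1
tool_pos: [598.2, 162.3, 58.6]
orientation: [0.998, 0.067, 0.0, -0.0]
ft_force: [-1.0, 0.3, -0.5]
grip_width: 0.128
grasp_force: 30.0
```

Request:
carry_out --targets '[[[0,0,0],[0,0,0],0.8],[[0,0,0],[0,0,0],0.75],[[0,0,0],[0,0,0],0.7],[[0,0,0],[0,0,0],0.65],[[0,0,0],[0,0,0],0.65],[[0,0,0],[0,0,0],0.65],[[0,0,0],[0,0,0],0.65]]'

```text
time: 10.8
tool_pos: [598.2, 162.3, 58.5]
orientation: [0.998, 0.067, 0.0, -0.0]
ft_force: [-0.3, 0.0, -0.1]
grip_width: 0.351
grasp_force: 0.0
```

Request:
carry_out --targets '[[[0,0,-0.01],[0,0,0],0.65],[[0,0,-0.03],[0,0,0],0.65],[[0,0,-0.08],[0,0,0],0.65],[[0,0,-0.12],[0,0,0],0.65],[[0,0,-0.12],[0,0,0],0.65],[[0,0,-0.1],[0,0,0],0.65],[[0,0,-0.05],[0,0,0],0.65],[[0,0,0],[0,0,0],0.65],[[0,0,0],[0,0,0],0.65]]'

```text
time: 11.7
tool_pos: [597.9, 162.2, 210.3]
orientation: [0.998, 0.067, -0.001, 0.0]
ft_force: [0.5, -0.2, -0.7]
grip_width: 0.35
grasp_force: 0.0
```

```bash
python3 look.py w6
```

```text
now [597.7 162.2 209.6] yaw 0.1338 tilt [-2.2e-03 -5.0e-04 -1.0e+00] shift units [0. 0. 0.] mm [0. 0. 0.] min rows 0.0
0.3502498119219243 [-0.19681439  0.69786108 -0.37830741]
```

View pics/w6.png

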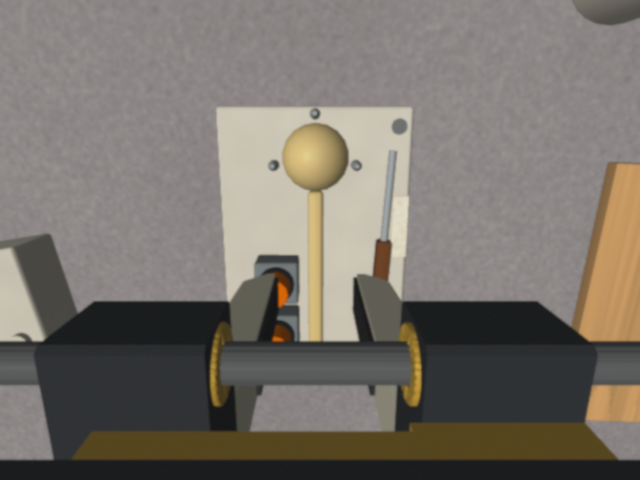

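The ladle is seated: dome at (316,157) between pins (315,114), (273,165) and (356,165), with the handle straight along the jig. The punch and the caps are untouched. Next are the caps.

```bash
python3 - <<'E'
from h import *;from station import r
delta(r.state(),[548.5,185.9,112],.134)
E
```

```text
now [597.7 162.2 209.6] yaw 0.1338 tilt [-2.2e-03 -5.0e-04 -1.0e+00] shift units [-0.1511 -0.1003  0.3257] mm [-45.3 -30.1  97.7] min rows 2.2365864014510963
turn z units -0.0001 rows 0.001065963784435212
```

Request:
carry_out --targets '[[[-0.05,-0.04,0],[0,0,0],1],[[-0.06,-0.04,0],[0,0,0],1],[[-0.041,-0.02,0],[0,0,0],1],[[0,0,0.03],[0,0,0],1],[[0,0,0.07],[0,0,0],1],[[0,0,0.08],[0,0,0],1],[[0,0,0.07],[0,0,0],1],[[0,0,0.045],[0,0,0],1],[[0,0,0.03],[0,0,0],1],[[0,0,0],[0,0,0],1],[[0,0,0],[0,0,0],1],[[0,0,0],[0,0,0],1]]'

```text
time: 12.95
tool_pos: [549.7, 186.1, 115.0]
orientation: [0.998, 0.067, 0.001, -0.0]
ft_force: [0.0, 0.3, -0.0]
grip_width: 0.003
grasp_force: 0.0
```

Request:
carry_out --targets '[[[-0.003,0,0.005],[0,0,0],1],[[0,0,0.005],[0,0,0],1],[[0,0,0.005],[0,0,0],1],[[0,0,0.003],[0,0,0],1],[[0,0,0],[0,0,0],1],[[0,0,0],[0,0,0],1],[[0,0,0],[0,0,0],1]]'

```text
time: 13.65
tool_pos: [548.4, 185.8, 108.6]
orientation: [0.998, 0.067, 0.0, -0.0]
ft_force: [-0.7, -0.2, 0.3]
grip_width: 0.007
grasp_force: 0.0
```

Request:
carry_out --targets '[[[0,0,0.005],[0,0,0],1],[[0,0,0.005],[0,0,0],1],[[0,0,0.005],[0,0,0],1],[[0,0,0.005],[0,0,0],1],[[0,0,0.003],[0,0,0],1],[[0,0,0],[0,0,0],1],[[0,0,0],[0,0,0],1]]'

```text
time: 14.35
tool_pos: [548.4, 185.9, 102.0]
orientation: [0.998, 0.067, 0.0, -0.0]
ft_force: [-2.2, -0.6, 5.2]
grip_width: 0.004
grasp_force: 2.4
```

Request:
carry_out --targets '[[[0,0,0.003],[0,0,0],1],[[0,0,0.003],[0,0,0],1],[[0,0,0],[0,0,0],1],[[0,0,0],[0,0,0],1]]'

```text
time: 14.75
tool_pos: [548.4, 185.9, 100.6]
orientation: [0.998, 0.067, 0.0, -0.0]
ft_force: [-4.2, -1.6, 8.3]
grip_width: 0.007
grasp_force: 4.4
```

Request:
carry_out --targets '[[[0,0,0.003],[0,0,0],1],[[0,0,0.003],[0,0,0],1],[[0,0,0],[0,0,0],1],[[0,0,0],[0,0,0],1]]'

```text
time: 15.15
tool_pos: [548.5, 185.9, 99.1]
orientation: [0.998, 0.067, 0.0, -0.0]
ft_force: [-6.0, -0.8, 11.6]
grip_width: 0.001
grasp_force: 5.7
```

Request:
carry_out --targets '[[[-0.001,0,0.002],[0,0,0],1],[[0,0,0.001],[0,0,0],1],[[0,0,0],[0,0,0],1]]'

```text
time: 15.45
tool_pos: [548.4, 185.9, 98.4]
orientation: [0.998, 0.067, 0.001, -0.0]
ft_force: [-3.4, -1.4, 11.6]
grip_width: 0.006
grasp_force: 6.1
```

Request:
carry_out --targets '[[[-0.001,0,0.002],[0,0,0],1],[[0,0,0.002],[0,0,0],1],[[0,0,0],[0,0,0],1],[[0,0,0],[0,0,0],1]]'

```text
time: 15.85
tool_pos: [548.4, 185.9, 97.4]
orientation: [0.998, 0.067, 0.001, -0.0]
ft_force: [-1.2, -1.1, 13.1]
grip_width: 0.004
grasp_force: 6.4
```

Request:
carry_out --targets '[[[-0.0005,0,0.002],[0,0,0],1],[[-0.0005,0,0.002],[0,0,0],1],[[0,0,0],[0,0,0],1],[[0,0,0],[0,0,0],1]]'

```text
time: 16.25
tool_pos: [548.4, 185.9, 96.4]
orientation: [0.998, 0.067, 0.001, -0.0]
ft_force: [-0.2, -1.1, 12.2]
grip_width: 0.005
grasp_force: 6.4
```

Past the peak: 12.2 N and falling at about 6.6 mm.

Request:
carry_out --targets '[[[0,0,0.002],[0,0,0],1],[[0,0,0.002],[0,0,0],1],[[0,0,0.002],[0,0,0],1],[[0,0,0],[0,0,0],1],[[0,0,0],[0,0,0],1]]'

```text
time: 16.75
tool_pos: [548.4, 185.9, 94.4]
orientation: [0.998, 0.067, 0.001, -0.0]
ft_force: [0.3, -0.3, 11.0]
grip_width: 0.005
grasp_force: 5.4
```

Request:
carry_out --targets '[[[0,0,0.002],[0,0,0],1],[[0,0,0.002],[0,0,0],1],[[0,0,0.002],[0,0,0],1],[[0,0,0],[0,0,0],1],[[0,0,0],[0,0,0],1]]'

```text
time: 17.25
tool_pos: [548.4, 185.8, 92.1]
orientation: [0.998, 0.067, 0.001, -0.0]
ft_force: [3.5, 0.5, 6.4]
grip_width: 0.005
grasp_force: 3.0
```

Request:
carry_out --targets '[[[0.0005,0,0.002],[0,0,0],1],[[0,0,0.002],[0,0,0],1],[[0,0,0],[0,0,0],1],[[0,0,0],[0,0,0],1]]'

```text
time: 17.65
tool_pos: [547.3, 185.7, 89.6]
orientation: [0.998, 0.067, -0.0, 0.0]
ft_force: [-0.0, 0.5, 0.4]
grip_width: 0.008
grasp_force: 0.0
```

Request:
carry_out --targets '[[[0,0,-0.005],[0,0,0],1],[[0,0,-0.02],[0,0,0],1],[[0,0,-0.04],[0,0,0],1],[[0,0,-0.03],[0,0,0],1],[[0,0,0],[0,0,0],1],[[0,0,0],[0,0,0],1]]'

```text
time: 18.25
tool_pos: [547.7, 185.8, 118.9]
orientation: [0.998, 0.067, 0.0, -0.0]
ft_force: [-0.6, 0.2, -0.5]
grip_width: 0.004
grasp_force: 0.0
```

```bash
python3 - <<'E'
from h import *;from station import r
delta(r.state(),[504.9,179.9,108],.134)
s=r.snapshot("scene");cv2.imwrite("pics/s2.png",cv2.resize(s["img"][180:280,335:475,::-1],None,fx=5,fy=5,interpolation=cv2.INTER_CUBIC))
E
```

```text
now [547.7 185.8 118.9] yaw 0.1339 tilt [ 7.e-04  2.e-04 -1.e+00] shift units [-0.1441  0.0004  0.0362] mm [-43.2   0.1  10.9] min rows 0.8917572623593369
turn z units -0.0 rows 0.0009662696689166384
```

Request:
carry_out --targets '[[[-0.05,0,0],[0,0,0],1],[[-0.06,0,0],[0,0,0],1],[[-0.034,0,0],[0,0,0],1],[[0,0,0.02],[0,0,0],1],[[0,0,0.015],[0,0,0],1],[[0,0,0],[0,0,0],1],[[0,0,0],[0,0,0],1],[[0,0,0],[0,0,0],1]]'

```text
time: 19.1
tool_pos: [505.1, 180.0, 108.0]
orientation: [0.998, 0.067, -0.0, 0.0]
ft_force: [-0.5, 0.6, 0.4]
grip_width: 0.006
grasp_force: 0.0
```

Request:
carry_out --targets '[[[0,0,0.005],[0,0,0],1],[[0,0,0.005],[0,0,0],1],[[0,0,0.005],[0,0,0],1],[[0,0,0.003],[0,0,0],1],[[0,0,0],[0,0,0],1],[[0,0,0],[0,0,0],1]]'

```text
time: 19.7
tool_pos: [504.8, 180.0, 102.8]
orientation: [0.998, 0.067, 0.0, -0.0]
ft_force: [-0.6, 0.0, 2.5]
grip_width: 0.003
grasp_force: 1.3
```

Request:
carry_out --targets '[[[0,0,0.002],[0,0,0],1],[[-0.0005,0,0.002],[0,0,0],1],[[0,0,0],[0,0,0],1],[[0,0,0],[0,0,0],1]]'

```text
time: 20.1
tool_pos: [504.9, 180.0, 101.7]
orientation: [0.998, 0.067, 0.0, -0.0]
ft_force: [-0.2, -0.5, 5.7]
grip_width: 0.007
grasp_force: 2.7
```

Request:
carry_out --targets '[[[-0.0005,0,0.002],[0,0,0],1],[[-0.0005,0,0.002],[0,0,0],1],[[0,0,0],[0,0,0],1],[[0,0,0],[0,0,0],1]]'

```text
time: 20.5
tool_pos: [504.8, 180.0, 100.8]
orientation: [0.998, 0.067, 0.001, -0.0]
ft_force: [0.5, -1.0, 7.3]
grip_width: 0.004
grasp_force: 3.3
```

Request:
carry_out --targets '[[[0,0,0.002],[0,0,0],1],[[0,0,0.002],[0,0,0],1],[[0,0,0],[0,0,0],1],[[0,0,0],[0,0,0],1]]'

```text
time: 20.9
tool_pos: [504.8, 180.0, 99.6]
orientation: [0.998, 0.067, 0.001, -0.0]
ft_force: [1.2, -0.6, 6.7]
grip_width: 0.002
grasp_force: 3.3
```

Request:
carry_out --targets '[[[0,0,0.002],[0,0,0],1],[[0,0,0.001],[0,0,0],1],[[0,0,0],[0,0,0],1],[[0,0,0],[0,0,0],1]]'

```text
time: 21.3
tool_pos: [504.9, 180.0, 98.6]
orientation: [0.998, 0.067, 0.001, -0.0]
ft_force: [2.2, -0.0, 6.2]
grip_width: 0.005
grasp_force: 2.7
```

Request:
carry_out --targets '[[[0.0005,0,0.002],[0,0,0],1],[[0,0,0.001],[0,0,0],1],[[0,0,0],[0,0,0],1],[[0,0,0],[0,0,0],1]]'

```text
time: 21.7
tool_pos: [504.5, 179.9, 97.1]
orientation: [0.998, 0.067, -0.0, -0.0]
ft_force: [1.7, 0.2, 1.1]
grip_width: 0.004
grasp_force: 0.9
```

Request:
carry_out --targets '[[[0,0,0.001],[0,0,0],1],[[0,0,0],[0,0,0],1],[[0,0,0],[0,0,0],1]]'

```text
time: 22.0
tool_pos: [504.2, 179.9, 96.5]
orientation: [0.998, 0.067, -0.0, 0.0]
ft_force: [-0.4, -0.6, 0.5]
grip_width: 0.006
grasp_force: 0.1
```

Request:
carry_out --targets '[[[0,0,0.001],[0,0,0],1],[[0,0,0.001],[0,0,0],1],[[0,0,0],[0,0,0],1],[[0,0,0],[0,0,0],1]]'

```text
time: 22.4
tool_pos: [504.5, 179.9, 96.3]
orientation: [0.998, 0.067, -0.0, 0.0]
ft_force: [-0.1, 0.4, -0.0]
grip_width: 0.003
grasp_force: 0.0
```

Force and pad force are both zero, so it has snapped. I'll lift clear and back off, then check.

Request:
carry_out --targets '[[[0,0,-0.005],[0,0,0],1],[[0,0,-0.02],[0,0,0],1],[[0,0,-0.06],[0,0,0],1],[[0,0,-0.1],[0,0,0],1],[[0,0,-0.12],[0,0,0],1],[[0,0,-0.12],[0,0,0],1],[[-0.12,0,0],[0,0,0],1],[[-0.12,0,0],[0,0,0],1],[[0,0,0],[0,0,0],1],[[0,0,0],[0,0,0],1]]'

```text
time: 23.4
tool_pos: [433.1, 170.4, 224.7]
orientation: [0.998, 0.067, 0.001, -0.0]
ft_force: [0.3, -0.6, -0.0]
grip_width: 0.005
grasp_force: 0.0
```

```bash
python3 look.py w7; python3 - <<'E'
from h import *;from station import r
a=cv2.resize(r.snapshot("scene")["img"][185:275,340:473,::-1],None,fx=3,fy=3,interpolation=cv2.INTER_CUBIC)
b=cv2.resize(r.snapshot("top")["img"][122:262,180:282,::-1],None,fx=4,fy=4,interpolation=cv2.INTER_CUBIC)
o=np.zeros((600,800,3),np.uint8);o[:a.shape[0],:a.shape[1]-8]=a[:,:-8];o[:b.shape[0],392:392+b.shape[1]]=b[:,:408]
w=cv2.imread("pics/w7.png");o[300:594,:392]=cv2.resize(w,(392,294))
cv2.imwrite("pics/f.png",o)
E
```

```text
now [433.5 170.4 224.3] yaw 0.1339 tilt [ 9.e-04  3.e-04 -1.e+00] shift units [0. 0. 0.] mm [0. 0. 0.] min rows 0.0
0.005466741583981195 [0.39260177 0.35419623 0.12906149]
```

View pics/f.png

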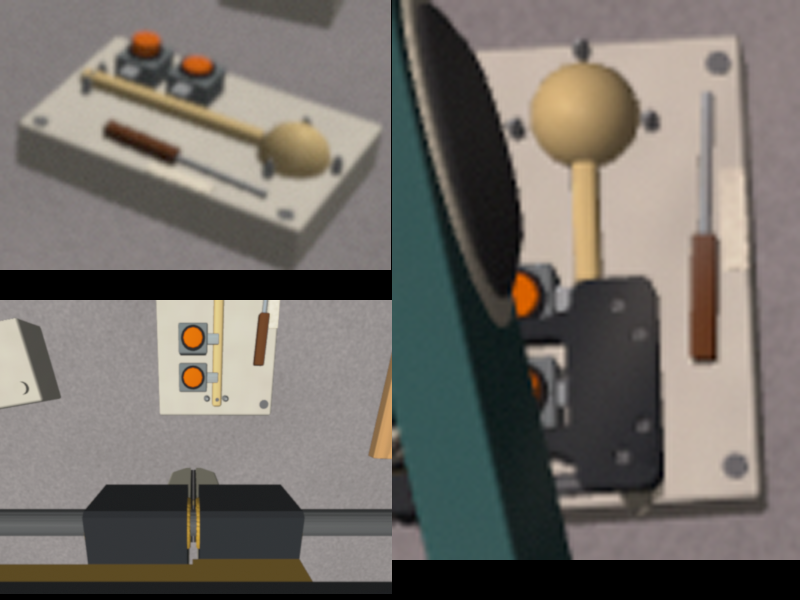

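The wrist view (lower left) shows both caps down and both steel fingers reaching the handle, at (213,339) and (213,377). The ladle lies between the handle pins at (207,398) and (226,398). I'll compare the extension of the two fingers numerically before handing in.

```bash
python3 - <<'E'
import pickle;from h import *
im=pickle.load(open("w7.pkl","rb"))["img"]
for v in(60,64,68,95,122,126,130): print(v,[tuple(int(c) for c in im[v,u]) for u in range(336,370,3)])
w=pickle.load(open("w7.pkl","rb"))
print("scale px/mm",np.diff(proj(w,[[520,160,55],[520,159,55]]),axis=0))
E
```

```text
60 [(114, 120, 120), (144, 154, 155), (171, 183, 184), (171, 183, 183), (171, 183, 183), (172, 183, 182), (171, 182, 180), (179, 168, 140), (211, 185, 125), (158, 143, 109), (215, 210, 191), (216, 212, 193)]
64 [(115, 122, 121), (142, 152, 151), (169, 181, 180), (169, 180, 179), (170, 179, 179), (169, 179, 177), (169, 177, 176), (181, 168, 137), (209, 184, 124), (156, 142, 108), (214, 209, 190), (216, 212, 194)]
68 [(117, 124, 123), (140, 148, 147), (166, 176, 176), (167, 176, 175), (167, 175, 174), (167, 175, 174), (167, 173, 172), (177, 164, 132), (208, 182, 123), (160, 147, 116), (214, 210, 192), (215, 211, 194)]
95 [(215, 209, 193), (215, 210, 192), (215, 211, 192), (213, 207, 188), (202, 179, 127), (226, 205, 139), (225, 204, 139), (220, 197, 133), (200, 175, 118), (173, 164, 142), (214, 209, 191), (214, 209, 190)]
122 [(109, 116, 115), (158, 168, 168), (170, 180, 179), (170, 180, 179), (170, 179, 178), (171, 179, 178), (165, 170, 167), (210, 185, 128), (184, 162, 111), (196, 189, 170), (215, 210, 191), (215, 210, 192)]
126 [(110, 116, 115), (162, 170, 170), (169, 177, 176), (169, 176, 175), (168, 175, 174), (167, 174, 173), (162, 164, 160), (213, 187, 128), (182, 161, 109), (199, 193, 174), (215, 211, 193), (215, 211, 192)]
130 [(110, 116, 115), (161, 167, 166), (168, 174, 174), (167, 173, 172), (168, 173, 172), (167, 172, 170), (159, 161, 156), (212, 186, 127), (180, 158, 108), (199, 193, 175), (215, 211, 193), (215, 212, 193)]
scale px/mm [[1.3207893  0.18653377]]
```

```bash
python3 -c "
from station import r
print(r.finish_job())"
```

```text
the job is handed in; nothing more can be done
None
```

The cream ladle is seated flat in the jig, both caps have snapped down and stay down with their clamp fingers over the handle, and the job is handed in, though no verdict came back.

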